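Find the flywheel's heavy side and hold it down

TASK

The sieve shaker's flywheel sits on the balancing stand; its counterweight is shut in between the covers, so the heavy side cannot be seen, and the greasy bearings stop the wheel a good way short of bottom, on either side. Turn the wheel by hand to find its heavy side by feel, then grip it and hold it still with the heavy side straight down so that I can screw the crank pin in at the top: finish while still holding it, and leave the things lying around the stand alone.

Things in the scene. Friction and masses are not known exactly. Their poses are not given: they have to be found in the camera images.
- stand: Grey balancing stand, fixed on the bench: base plate 240 x 170 x 14 mm, two uprights (40 mm wide, 22 mm thick, 85 mm either side of the middle) with bearing housings 52 mm across, topping out 161 mm above the bench. Origin: centre of its underside, on the bench. Its x axis is the direction of the axle, z is up. The bearings are greasy and drag evenly both ways.
- axle (a point): Centre of the flywheel, on the axle, 135 mm above the bench, fixed to the stand, with the stand's axes. The flywheel is a closed steel disc 190 mm in diameter, 24 mm thick (faces 12 mm either side of this point along x), rim top 230 mm above the bench; hub 48 mm across and 52 mm long, shaft 20 mm. About 1 kg with the counterweight.
- flywheel (a joint): Flywheel angle, rad, no stops. At 0 the plug is at the top; positive turns the top towards the stand's -y. Let go with the heavy side well up, it rolls back slowly, does not swing past bottom, and in about 3 s stops well short of it (up to 45 degrees) on the side it came from: equally far on both sides, hidden. Within that angle of bottom or top it stays where put. Turning takes up to 0.35 N m.
- plug (a point): Black rubber blanking plug, 26 mm across, flush in both covers of the flywheel, 60 mm from the axle; the point is mid-way between the faces. It shows the wheel's angle only: the heavy side may be at any angle from it.
- crank_pin_c (a point): Bystander: steel crank pin standing upright on its flange, 32 mm across the flange, 70 mm tall; the point is half-way up.
- spanner_c (a point): Bystander: steel spanner about 170 mm long lying flat on the bench; the point is on its handle.
- grease_jar_c (a point): Bystander: white grease jar, 64 mm in diameter, 60 mm tall; the point is half-way up.

How it is judged:
By the outcome, as a careful person would: the job done as asked, in the order asked, and still so for the second after the job is handed in, while the arm keeps its last pose, push and grip.
It also fails if it takes over 67 s, if anything falls off the work surface, if the arm or the gripper's body presses on something with over 40 N, if the wrist force passes 120 N, or if a joint passes its speed limit or range.

ROBOT

A 7-joint arm with a two-finger parallel gripper is mounted at the origin on the work surface. World frame = base frame: x ahead of the robot, y to its left, z up, the work surface at z = 0. Lengths are in m, angles in rad, forces in N, time in s.
With the tool pointing down it reaches from about 0.4 to 0.85 m from the base axis. Payload 10.4 kg.
Tool frame: the origin (TCP) lies at the very end of the fingers, on their centre line; the grasp point (between the pads) lies 19 mm behind it; z points along the fingers, y is the direction in which the jaws open and shut (so a half turn about z gives the same grasp; the last joint's range is limited). The gripper opens to 85 mm and grips with 20 to 120 N. Pads are 22 mm wide; open, the fingers measure 114 mm over their backs; the gripper's body (76 mm by 85 mm) begins 54 mm behind the grasp point. The pads swing forward as they close: fully open they stand 13 mm farther back than shut.
Start: joints at [-1.215, 0.332, -0.065, 1.46, 0.022, 1.35, -0.088], TCP at [0.231, 0.581, 0.231] pointing down, gripper open.
Joint ranges: [-2.6, 2.6], [-0.5, 2.12], [-1.47, 1.34], [0.16, 2.42], [-1.27, 4.41], [0.06, 2.06], [-2.6, 2.6]. Speed limits (rad/s): [2.22, 2.22, 2.79, 2.79, 3.14, 3.14, 3.14].

INTERFACE

Orientations are given as a unit quaternion [x, y, z, w].
In Python, from workcell import manip gives the robot as it stands.
- The arm moves only by the tool arm_command, never from a script. Its arguments are lists of equal length, an entry for each row: "slide": the shift along the tool's x, y, z in mm, a list of three; "turn": the turn about the tool's z in degrees; "grip": the closure, from 0 (fully open) to 1 (shut). In form: {"slide": [[tx, ty, tz], ...], "turn": [turn, ...], "grip": [grip, ...]}. A call has 1 to 10 rows; each row shifts and turns the commanded pose from where the row before left it, along the tool's axes as they then stand; what a row does not reach is not made up. A row lasts 1/12 s, in which the tool goes at most 41.7 mm and 7.16 degrees, less where a joint would pass 70% of its speed; a pose out of reach is approached as far as the arm can. A call with a gripper value outside its range is refused whole. The fingers move at their own pace and stop on an object; "newtons" is the grip in N (left out, the last holds). Time passes only in rows, so rows that do not move let the fingers close. It gives the time, the measured TCP pose, the force and the opening at its end, in the units of the state.
- manip.get_obs(): the state, without advancing time (a new reading comes with each control period).
- manip.camera(name): name is "scene" or "top" or "wrist"; returns the picture (480x640x3 uint8, blue, green, red); there is no depth.
- manip.camera_info(name): a dict with "fx", "fy", "cx", "cy" (pixels), "rvec" (rotation vector, rad) and "tvec" (3), from world to camera coordinates, as OpenCV has them. Camera axes: x right, y down, z forward; pixel columns grow to the right and rows downward; lengths in m; the calibration is good to about 2 mm. A picture is of the moment at which its call begins: read the wrist's pose just before it. camera_info takes no time and is no camera call; for the wrist camera it gives the pose at the moment of the call.
- manip.hand_in(): hands the job in, once; it reports no verdict.
Trained networks look in the newest picture that a camera, given by its name, has taken for a name from the list of things; names that differ only in an ending like _2 or _b are one class to them, and where a whole thing is asked for, a point or a joint stands for the part that bears it (a point fixed in the world has none). Each returns a list of dicts, best first, with "score" (0 to 1); they miss things now and then, are a little off and sometimes report something else, mostly with a low value. They report only what shows in the picture. A call takes as long as a camera call.
- manip.cut_out(target, camera): "pixels" (480x640 bool, what is visible of it).
- manip.tip_of(target, camera): "xyz" ([x, y, z] in m, in the coordinates of the camera as it stood for that picture, good to about 4 mm: a listed point, or the origin of a listed thing).
The state is a dict: "clock": time; "joint_pos": joint angles; "joint_velocities": joint speeds; "tau": joint torques, N m; "position": TCP position; "ee_rot": TCP orientation; "ft_force": force on the tool from outside, world axes, zero at the start; "torque": the same for the moment, N m; "grip_width": opening from 0.0 (shut) to 1.0 (fully open).
Only numpy, scipy, OpenCV 4.12 (cv2) and the standard library are available. Lean on these libraries where they do the work, as an engineer would, in place of code of your own. Each camera call takes 0.05 s, during which the arm holds its last target.

## Working session

There is one attempt and no reset: what is moved stays moved. The work goes in short steps, Python scripts to look and compute and a tool call to move; the robot and the scene stay as the last step left them, time stands still between calls to the robot, and variables do not carry over. Pictures are saved under pics/ and viewed, and the job is handed in when it is done.

Besides the shell and the picture viewer there is one more tool, called after "Call:" by a JSON object that holds its "api" and its "payload". arm_command: Moves the arm, as the interface text tells. Its arguments: {"type":"object","properties":{"slide":{"type":"array","items":{"type":"array","items":{"type":"number"}}},"turn":{"type":"array","items":{"type":"number"}},"grip":{"type":"array","items":{"type":"number"}},"newtons":{"type":"number"}},"required":["slide","turn","grip"]}

```bash
ls; mkdir -p pics
cat > h.py <<'E'
import numpy as np,cv2
from workcell import manip
def cam2w(name,p,info=None):
    i=info or manip.camera_info(name);R=cv2.Rodrigues(np.array(i['rvec'],float))[0]
    return R.T@(np.array(p)-np.array(i['tvec'],float).ravel())
def proj(name,P):
    i=manip.camera_info(name);K=np.array([[i['fx'],0,i['cx']],[0,i['fy'],i['cy']],[0,0,1]])
    return cv2.projectPoints(np.array(P,float).reshape(-1,3),np.array(i['rvec'],float),np.array(i['tvec'],float),K,None)[0].reshape(-1,2)
E
python3 - <<'E'
from h import *
o=manip.get_obs();print(o)
for n in ['scene','top']:
    im=manip.camera(n);cv2.imwrite(f'pics/{n}0.png',im)
    for t in ['stand','axle','plug','crank_pin_c','spanner_c','grease_jar_c','flywheel']:
        try:
            for r in manip.tip_of(t,n)[:2]: print(n,t,round(r['score'],2),cam2w(n,r['xyz']).round(3))
        except Exception as e: print(n,t,e)
print(manip.get_obs()['clock'])
E
```

```text
pics
{'clock': 0.0, 'joint_pos': array([-1.21460973,  0.33288888, -0.06470571,  1.46095535,  0.02161068,
        1.34987306, -0.08850014]), 'joint_velocities': array([-0.00206515,  0.00081123, -0.00268228, -0.00166838,  0.00018964,
        0.00152153, -0.00060374]), 'tau': array([ 6.35924516e-04, -6.25458312e+01,  4.99263871e-02, -3.91613388e+01,
        1.64130167e-02,  9.52606177e-03, -2.49173627e-05]), 'position': array([0.23098762, 0.58034744, 0.23049862]), 'ee_rot': array([ 1.88248841e-01,  9.82121104e-01, -7.07581781e-04, -9.79705052e-05]), 'ft_force': array([0.4267692 , 0.29225723, 0.57459824]), 'torque': array([-0.03800532, -0.00226497, -0.06308622]), 'grip_width': 1.0044719285218184}
scene stand 0.65 [ 0.599 -0.031  0.001]
scene axle 0.64 [ 0.599 -0.029  0.138]
scene plug 0.79 [ 0.609 -0.016  0.193]
scene crank_pin_c 0.68 [0.706 0.152 0.04 ]
scene crank_pin_c 0.66 [ 0.598 -0.025  0.133]
scene spanner_c 0.73 [ 0.503 -0.338  0.005]
scene spanner_c 0.66 [ 0.61  -0.013  0.192]
scene grease_jar_c 0.93 [ 0.462 -0.199  0.033]
scene flywheel it knows: axle, crank_pin, grease_jar, plug, spanner, stand
top stand 0.93 [ 0.6   -0.029 -0.005]
top stand 0.74 [ 0.609 -0.015  0.19 ]
top axle 0.56 [ 0.598 -0.027  0.135]
top plug 0.92 [ 0.611 -0.016  0.192]
top crank_pin_c 0.46 [0.711 0.15  0.035]
top spanner_c 0.89 [ 0.508 -0.335  0.004]
top grease_jar_c 0.78 [ 0.464 -0.204  0.028]
top flywheel it knows: axle, crank_pin, grease_jar, plug, spanner, stand
0.7
```

View pics/scene0.png

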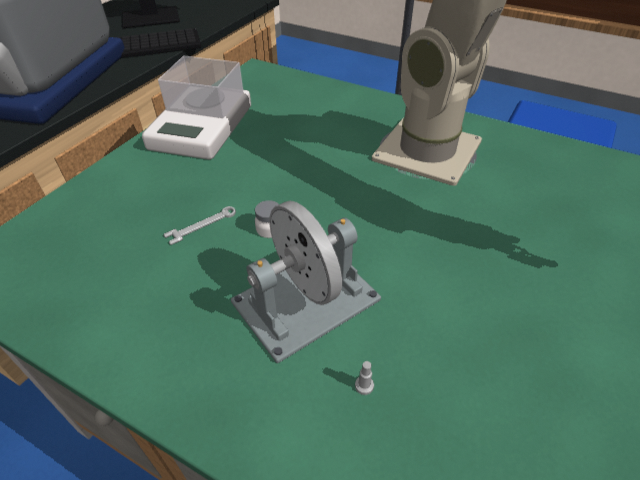

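View pics/top0.png

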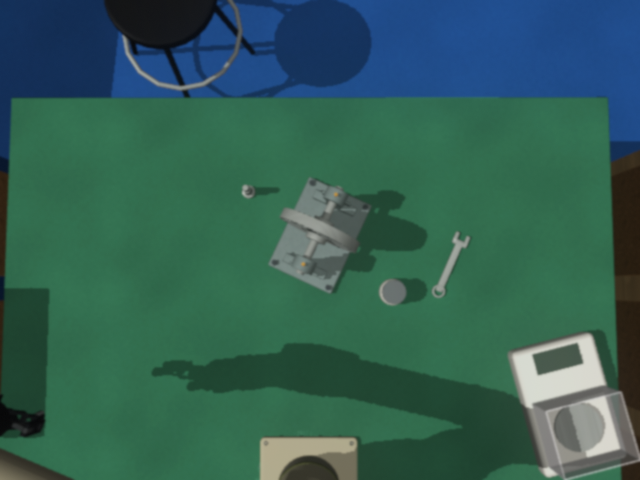

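The scene picture shows the wheel at about (305,255) with the plug at (303,239). The pin is at (365,378), the jar at (267,220) and the spanner at (200,225). I'll zoom in next to get the stand's yaw.

Run:
```python
import cv2
a=cv2.imread('pics/top0.png')[165:310,240:400];b=cv2.imread('pics/scene0.png')[190:360,225:385]
cv2.imwrite('pics/zt.png',cv2.resize(a,None,fx=4,fy=4,interpolation=cv2.INTER_CUBIC));cv2.imwrite('pics/zs.png',cv2.resize(b,None,fx=3.5,fy=3.5,interpolation=cv2.INTER_CUBIC))
```

```text
(no output)
```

View pics/zt.png

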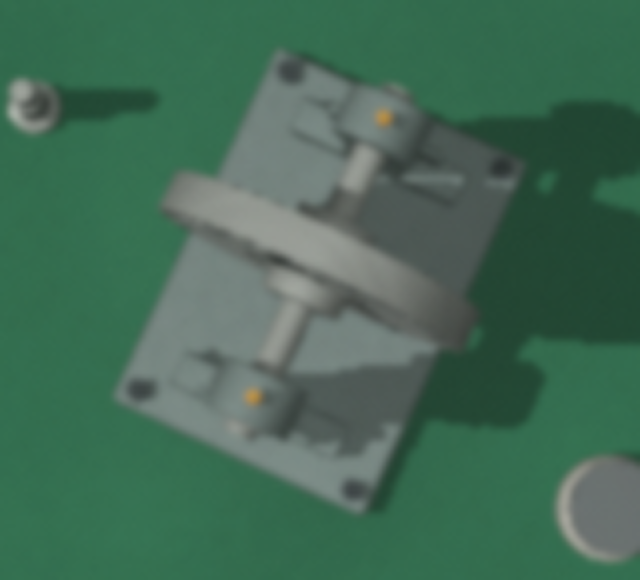

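View pics/zs.png

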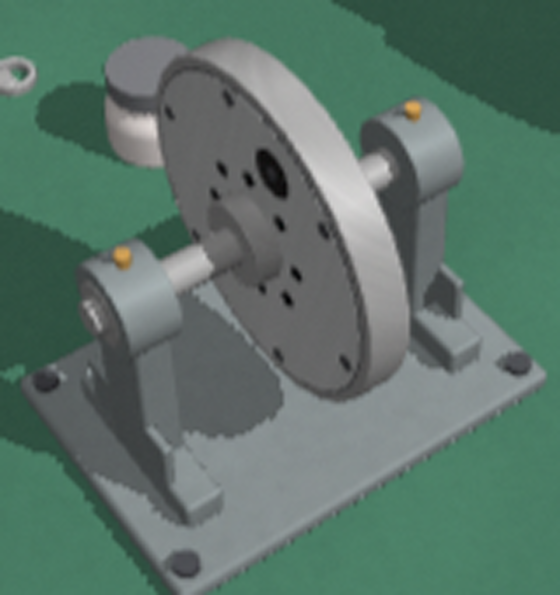

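```bash
cat > fit.py <<'E'
from h import *
from scipy.optimize import least_squares
T=lambda u,v:(240+(u+.5)/4-.5,165+(v+.5)/4-.5); S=lambda u,v:(225+(u+.5)/3.5-.5,190+(v+.5)/3.5-.5)
# stand axis x: assumed yaw ~ -25deg (+x away from robot)
top=[((.12,.085,.014),T(280,50)),((.12,-.085,.014),T(525,162)),((-.12,.085,.014),T(115,397)),((-.12,-.085,.014),T(362,513)),
 ((.085,0,.165),T(384,117)),((-.085,0,.165),T(254,397))]
sc=[((.12,-.085,.014),S(24,380)),((-.12,.085,.014),S(547,376)),((.12,.085,.014),S(186,596)),((.085,0,.165),S(123,256)),((-.085,0,.165),S(412,109))]
def W(p,P):
    c,s=np.cos(p[2]),np.sin(p[2]);P=np.array(P);return np.c_[p[0]+c*P[:,0]-s*P[:,1],p[1]+s*P[:,0]+c*P[:,1],P[:,2]]
def f(p,which='both'):
    r=[]
    for n,L in (('top',top),('scene',sc)):
        if which in('both',n): r.append((proj(n,W(p,[a for a,b in L]))-np.array([b for a,b in L])).ravel())
    return np.concatenate(r)
for w in('top','scene','both'):
    s=least_squares(f,[.6,-.03,-.43],args=(w,),loss='soft_l1');print(w,s.x.round(4),np.degrees(s.x[2]).round(2),f(s.x,w).round(1))
E
python3 fit.py
```

```text
top [ 0.6017 -0.0283 -0.4371] -25.04 [-0.4 -1.3  1.1 -0.2 -1.   0.3  0.4  1.   0.1  0.2 -0.1 -0.2]
scene [ 0.6    -0.0267 -0.4306] -24.67 [-2.1 -0.4  1.1 -1.7 -0.8  0.5  0.4  0.3  0.4  0.1]
both [ 0.6008 -0.0274 -0.4341] -24.87 [-1.  -0.9  0.6 -0.  -1.3  0.8  0.2  1.3 -0.4  0.5 -0.5  0.3 -2.6 -0.4
  0.7 -1.3 -1.6  0.7 -0.3  0.4 -0.   0.3]
```

```bash
cat >> h.py <<'E'
from scipy.spatial.transform import Rotation as Ro
C=np.array([.600,-.0272,.135]);YAW=np.radians(-24.9)
EX=np.array([np.cos(YAW),np.sin(YAW),0]);EY=np.array([-np.sin(YAW),np.cos(YAW),0])
def stat():
    o=manip.get_obs();R=Ro.from_quat(o['ee_rot']).as_matrix();d=o['position']-C
    print('t%.2f'%o['clock'],'TCP stand x,y mm',(d@EX*1e3).round(1),(d@EY*1e3).round(1),'z',(o['position'][2]*1e3).round(1),'yaw err deg',np.degrees(np.arctan2(R[:,1]@EY,R[:,1]@EX)).round(2),'F stand',np.round([o['ft_force']@EX,o['ft_force']@EY,o['ft_force'][2]],1),'grip',round(o['grip_width'],2))
    return o
def plug(save=None):
    im=manip.camera('scene')
    if save: cv2.imwrite('pics/'+save,cv2.resize(im[180:350,200:400],None,fx=3,fy=3,interpolation=cv2.INTER_CUBIC))
    i=manip.camera_info('scene');R=cv2.Rodrigues(np.array(i['rvec'],float))[0];t=np.array(i['tvec'],float).ravel();o=-R.T@t
    for r in manip.cut_out('plug','scene')[:2]:
        m=r['pixels'];v,u=np.nonzero(m)
        if len(u)==0: continue
        d=R.T@np.array([(u.mean()-i['cx'])/i['fx'],(v.mean()-i['cy'])/i['fy'],1])
        P=o+d*(((C+EX*.012-o)@EX)/(d@EX)); q=P-C
        print('plug sc %.2f n%d px(%.1f,%.1f) r=%.1f phi=%.1f deg  t%.2f'%(r['score'],len(u),u.mean(),v.mean(),1e3*np.hypot(q@EY,q[2]),np.degrees(np.arctan2(-(q@EY),q[2])),manip.get_obs()['clock']))
E
python3 - <<'E'
from h import *
o=stat();plug()
R=Ro.from_quat(o['ee_rot']).as_matrix();y=R[:,1];cur=np.arctan2(y[1],y[0]);turn=cur-YAW
print(np.degrees(turn))
tgt=C+EY*.061;tgt[2]=.26
N=20;D=(tgt-o['position'])/N;st=turn/14
# rows: shift along axes at start of row
out=[];a=cur
for k in range(N):
    xx=np.array([-np.sin(a),np.cos(a)])  # tool x = tool y rotated; check
    yv=np.array([np.cos(a),np.sin(a)]);xv=xx
    out.append([round(float(D[:2]@xv*1e3),1),round(float(D[:2]@yv*1e3),1),round(-D[2]*1e3,1)])
    if k<14:a-=st
print(R[:,0],[-np.sin(cur),np.cos(cur)]);print(out)
E
```

```text
t0.70 TCP stand x,y mm -590.5 396.1 z 231.3 yaw err deg 93.2 F stand [-0.1 -0.4 -0.1] grip 1.0
plug sc 0.74 n4945 px(304.7,252.0) r=36.8 phi=-37.6 deg  t0.80
93.19679399021186
[-9.29111881e-01  3.69798747e-01  9.97052036e-07] [np.float64(-0.9291118807419481), np.float64(0.36979874670442053)]
[[-28.5, -18.4, np.float64(-1.4)], [-30.5, -14.9, np.float64(-1.4)], [-32.0, -11.3, np.float64(-1.4)], [-33.1, -7.5, np.float64(-1.4)], [-33.8, -3.6, np.float64(-1.4)], [-33.9, 0.3, np.float64(-1.4)], [-33.7, 4.2, np.float64(-1.4)], [-33.0, 8.1, np.float64(-1.4)], [-31.8, 11.9, np.float64(-1.4)], [-30.2, 15.5, np.float64(-1.4)], [-28.2, 18.9, np.float64(-1.4)], [-25.8, 22.0, np.float64(-1.4)], [-23.1, 24.9, np.float64(-1.4)], [-20.1, 27.4, np.float64(-1.4)], [-16.8, 29.5, np.float64(-1.4)], [-16.8, 29.5, np.float64(-1.4)], [-16.8, 29.5, np.float64(-1.4)], [-16.8, 29.5, np.float64(-1.4)], [-16.8, 29.5, np.float64(-1.4)], [-16.8, 29.5, np.float64(-1.4)]]
```

Call:
{"api": "arm_command", "payload": {"slide": [[-28,-18,-2],[-30,-15,-2],[-32,-11,-2],[-33,-8,-2],[-34,-4,-2],[-34,0,-2],[-34,4,-2],[-33,8,-2],[-32,12,-2],[-30,15,-2]], "turn": [6.7,6.7,6.7,6.7,6.7,6.7,6.7,6.7,6.7,6.7], "grip": [0,0,0,0,0,0,0,0,0,0]}}

```text
clock: 1.63
position: [0.4264, 0.3018, 0.2517]
ee_rot: [0.701, 0.713, 0.0, -0.0]
ft_force: [1.3, 0.5, -0.3]
grip_width: 0.997
```

Call:
{"api": "arm_command", "payload": {"slide": [[-28,19,-1],[-26,22,-1],[-23,25,-1],[-20,27,-1],[-17,29,-1],[-17,29,-1],[-17,29,-1],[-17,29,-1],[-17,29,-1],[-17,29,0]], "turn": [6.7,6.7,6.7,6.1,0,0,0,0,0,0], "grip": [0,0,0,0,0,0,0,0,0,0]}}

```text
clock: 2.47
position: [0.6191, 0.0254, 0.2607]
ee_rot: [0.843, 0.538, 0.0, 0.0]
ft_force: [0.5, 0.8, 0.0]
grip_width: 1.002
```

```bash
cat > ph.py <<'E'
from h import *
S=4 # px per mm... rectified 2px/mm
def rect(im):
    # face plane: coords (a=-EY dir right? use col=-y, row=-z) 2px/mm, 220x220mm
    pts=[(-110,110),(110,110),(110,-110),(-110,-110)] # (y,z)
    W=[C+EX*.012+EY*y*1e-3+np.array([0,0,z*1e-3]) for y,z in pts]
    uv=proj('scene',W).astype(np.float32)
    dst=np.float32([[ (110-y)*2,(110-z)*2] for y,z in pts])
    return cv2.warpPerspective(im,cv2.getPerspectiveTransform(uv,dst),(440,440),flags=cv2.INTER_CUBIC)
def measure(save=None):
    im=manip.camera('scene');t=manip.get_obs()['clock']-.05
    r=rect(im)
    if save: cv2.imwrite('pics/'+save,np.hstack([r[:,:],cv2.resize(im[170:345,210:385],(440,440))])[:, :800])
    g=cv2.GaussianBlur(cv2.cvtColor(r,cv2.COLOR_BGR2GRAY),(0,0),2).astype(float)
    yy,xx=np.mgrid[:440,:440];rad=np.hypot(xx-219.5,yy-219.5)/2
    # disc template score: mean darkness inside 10mm at ring
    k=np.zeros((53,53),np.float32);cv2.circle(k,(26,26),20,1,-1);k/=k.sum()
    d=cv2.filter2D(255-g,-1,k);d[(rad<48)|(rad>72)]=0
    v,u=np.unravel_index(d.argmax(),d.shape)
    w=np.clip(70-g,0,None)*(np.hypot(xx-u,yy-v)<30)
    s=w.sum()
    if s<500: print('no dark plug',s,g[v,u]);return None
    cx,cy=(w*xx).sum()/s,(w*yy).sum()/s
    X,Z=(cx-219.5)/2,(219.5-cy)/2
    ph=np.degrees(np.arctan2(X,Z));print('t%.2f plug r=%.1f phi=%.1f X%.1f Z%.1f s=%d min %d'%(t,np.hypot(X,Z),ph,X,Z,s,g[v,u]));return ph
E
python3 - <<'E'
from ph import *
stat();measure('m0.png')
E
```

```text
t2.47 TCP stand x,y mm -4.8 55.7 z 260.7 yaw err deg 0.03 F stand [0.1 0.9 0. ] grip 1.0
t2.47 plug r=63.3 phi=111.6 X58.9 Z-23.3 s=81899 min 33
```

View pics/m0.png

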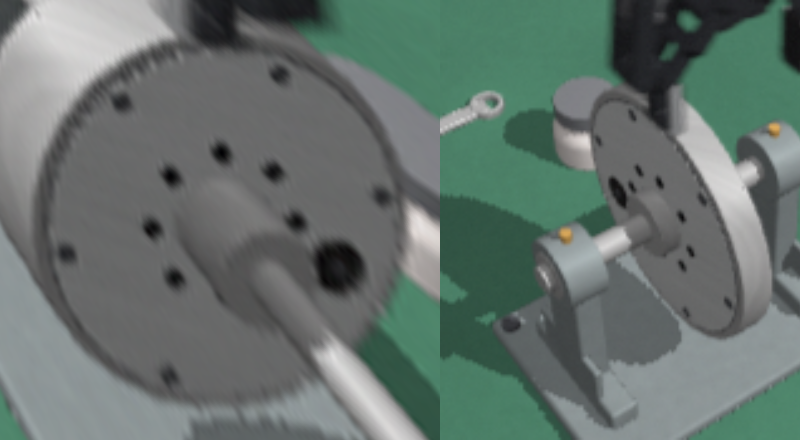

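The plug has moved to the -y side since the first picture. I'll check whether the wheel is rolling by itself.

Run:
```python
from ph import *
import ph
real=manip.camera
im=cv2.imread('pics/scene0.png')
class M: pass
manip_cam=lambda n:im
r=rect(im);cv2.imwrite('pics/r0.png',r)
stat();
for k in range(3): measure()
measure('m1.png')
```

```text
t2.52 TCP stand x,y mm -0.0 50.0 z 260.2 yaw err deg -0.36 F stand [-1.4 -4.8 -1. ] grip 1.0
t2.52 plug r=63.4 phi=112.0 X58.8 Z-23.7 s=81944 min 35
t2.57 plug r=63.8 phi=112.2 X59.1 Z-24.1 s=81423 min 36
t2.62 plug r=64.0 phi=112.6 X59.1 Z-24.6 s=80654 min 35
t2.67 plug r=64.0 phi=112.7 X59.0 Z-24.7 s=80293 min 34
```

View pics/r0.png

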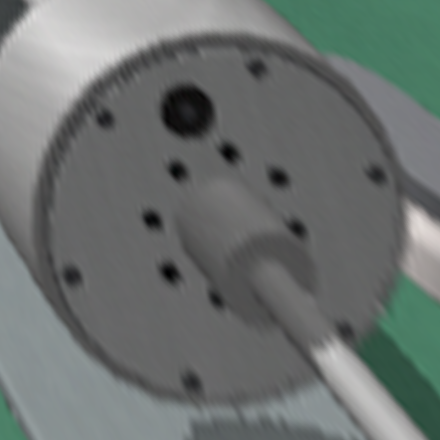

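The wheel was released at the start and has rolled by itself in the + direction, so its stop gives me the first resting angle. I'll wait for it with the fingers straddling the rim, open.

Call:
{"api": "arm_command", "payload": {"slide": [[5,0,20],[5,0,25],[5,0,25],[0,0,20],[0,0,8],[0,0,0],[0,0,0],[0,0,0],[0,0,0],[0,0,0]], "turn": [0,0,0,0,0,0,0,0,0,0], "grip": [0,0,0,0,0,0,0,0,0,0], "newtons": 30}}

```text
clock: 3.55
position: [0.6251, 0.0403, 0.1635]
ee_rot: [0.843, 0.538, 0.001, 0.0]
ft_force: [0.2, -0.7, 0.5]
grip_width: 0.996
```

```bash
sed -i 's/X,Z=(cx-219.5)\/2,(219.5-cy)\/2/X,Z=(cx-224.2)\/2,(224.8-cy)\/2/; s/rad=np.hypot(xx-219.5,yy-219.5)/rad=np.hypot(xx-224.2,yy-224.8)/' ph.py
python3 - <<'E'
from ph import *
stat()
for k in range(3): measure()
measure('m2.png')
E
```

```text
t3.55 TCP stand x,y mm -5.6 71.8 z 163.5 yaw err deg -0.01 F stand [ 0.4 -0.5  0.5] grip 1.0
t3.55 plug r=60.9 phi=112.4 X56.3 Z-23.3 s=78117 min 39
t3.60 plug r=60.9 phi=112.4 X56.3 Z-23.2 s=78275 min 39
t3.65 plug r=60.9 phi=112.4 X56.3 Z-23.2 s=77889 min 40
t3.70 plug r=60.9 phi=112.4 X56.3 Z-23.2 s=77471 min 40
```

View pics/m2.png

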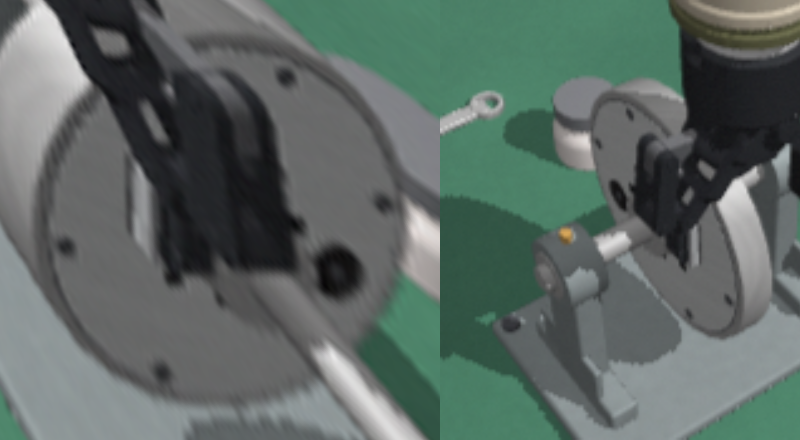

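Run:
```python
from ph import *
stat();measure();stat()
```

```text
t3.75 TCP stand x,y mm -6.0 71.6 z 162.6 yaw err deg -0.01 F stand [-0.8  0.   0.1] grip 1.0
t3.75 plug r=60.9 phi=112.4 X56.3 Z-23.2 s=78443 min 40
t3.80 TCP stand x,y mm -6.0 71.6 z 162.5 yaw err deg -0.01 F stand [0.5 0.2 0.5] grip 1.0
```

Call:
{"api": "arm_command", "payload": {"slide": [[-6,7.5,0],[0,0,0],[0,0,0],[0,0,0],[0,0,0],[0,0,0],[0,0,0],[0,0,0]], "turn": [0,0,0,0,0,0,0,0], "grip": [0,0,1,1,1,1,1,1], "newtons": 30}}

```text
clock: 4.47
position: [0.6289, 0.0318, 0.1624]
ee_rot: [0.843, 0.538, 0.0, 0.0]
ft_force: [0.5, 0.1, -0.1]
grip_width: 0.276
```

Run:
```python
from ph import *
stat();measure('m3.png');stat()
# arc plan
r=80
a=np.radians(np.arange(-55,56,5.5));p=np.c_[-r*np.sin(a),r*np.cos(a)]
d=np.diff(p,axis=0);print([[round(x,1),0,round(-z,1)] for x,z in d.tolist()])
```

```text
t4.47 TCP stand x,y mm 1.4 65.7 z 162.4 yaw err deg 0.0 F stand [ 0.4  0.3 -0.1] grip 0.28
t4.47 plug r=60.9 phi=112.4 X56.3 Z-23.2 s=78241 min 38
t4.52 TCP stand x,y mm 1.4 65.7 z 162.4 yaw err deg 0.01 F stand [ 0.6  0.3 -1.1] grip 0.28
[[-4.7, 0, -6.1], [-5.3, 0, -5.6], [-5.8, 0, -5.1], [-6.2, 0, -4.5], [-6.6, 0, -3.9], [-7.0, 0, -3.2], [-7.2, 0, -2.5], [-7.5, 0, -1.8], [-7.6, 0, -1.1], [-7.7, 0, -0.4], [-7.7, 0, 0.4], [-7.6, 0, 1.1], [-7.5, 0, 1.8], [-7.2, 0, 2.5], [-7.0, 0, 3.2], [-6.6, 0, 3.9], [-6.2, 0, 4.5], [-5.8, 0, 5.1], [-5.3, 0, 5.6], [-4.7, 0, 6.1]]
```

View pics/m3.png

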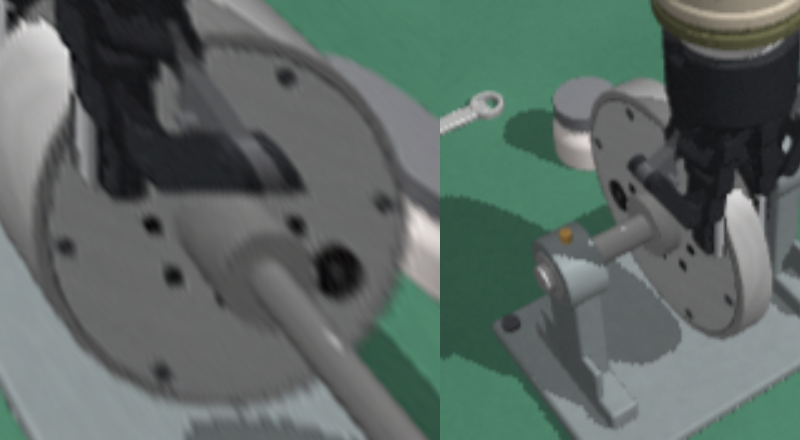

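It is gripped and centred, with an opening of 0.28, about 24 mm. Now I turn it about 110° in the + direction.

Call:
{"api": "arm_command", "payload": {"slide": [[-4.7,0,-6.1],[-5.3,0,-5.6],[-5.8,0,-5.1],[-6.2,0,-4.5],[-6.6,0,-3.9],[-7,0,-3.2],[-7.2,0,-2.5],[-7.5,0,-1.8],[-7.6,0,-1.1],[-7.7,0,-0.4]], "turn": [0,0,0,0,0,0,0,0,0,0], "grip": [1,1,1,1,1,1,1,1,1,1]}}

```text
clock: 5.35
position: [0.6015, -0.0271, 0.197]
ee_rot: [0.843, 0.538, 0.001, -0.0]
ft_force: [6.3, 4.8, -7.3]
grip_width: 0.277
```

Run:
```python
from ph import *
stat();measure('m4.png');stat()
```

```text
t5.35 TCP stand x,y mm 1.3 0.7 z 197.0 yaw err deg 0.05 F stand [ 3.6  7.  -7.3] grip 0.28
t5.35 plug r=62.2 phi=163.4 X17.8 Z-59.6 s=66647 min 29
t5.40 TCP stand x,y mm 1.3 -1.2 z 197.1 yaw err deg -0.05 F stand [ 2.2  3.8 -5.4] grip 0.28
```

View pics/m4.png

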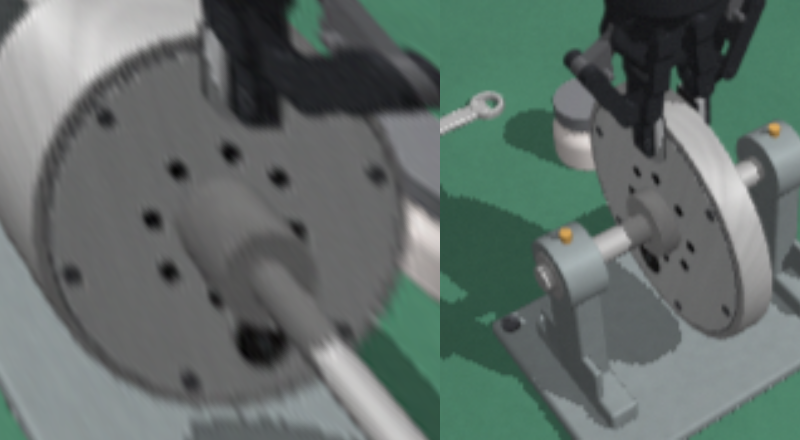

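Call:
{"api": "arm_command", "payload": {"slide": [[-7.7,0,0.4],[-7.6,0,1.1],[-7.5,0,1.8],[-7.2,0,2.5],[-7,0,3.2],[-6.6,0,3.9],[-6.2,0,4.5],[-5.8,0,5.1],[-5.3,0,5.6],[-4.7,0,6.1]], "turn": [0,0,0,0,0,0,0,0,0,0], "grip": [1,1,1,1,1,1,1,1,1,1]}}

```text
clock: 6.23
position: [0.5737, -0.0869, 0.1641]
ee_rot: [0.843, 0.538, 0.001, -0.001]
ft_force: [-4.3, 5.2, 9.3]
grip_width: 0.28
```

Run:
```python
from ph import *
stat();measure();measure('m5.png');stat()
```

```text
t6.23 TCP stand x,y mm 1.2 -65.2 z 164.1 yaw err deg 0.02 F stand [-6.1  2.9  9.3] grip 0.28
t6.23 plug r=60.6 phi=-149.3 X-31.0 Z-52.0 s=89066 min 37
t6.28 plug r=60.6 phi=-147.7 X-32.4 Z-51.2 s=87672 min 36
t6.33 TCP stand x,y mm 1.2 -66.1 z 163.1 yaw err deg -0.04 F stand [-2.  -1.4  3.1] grip 0.27
```

View pics/m5.png

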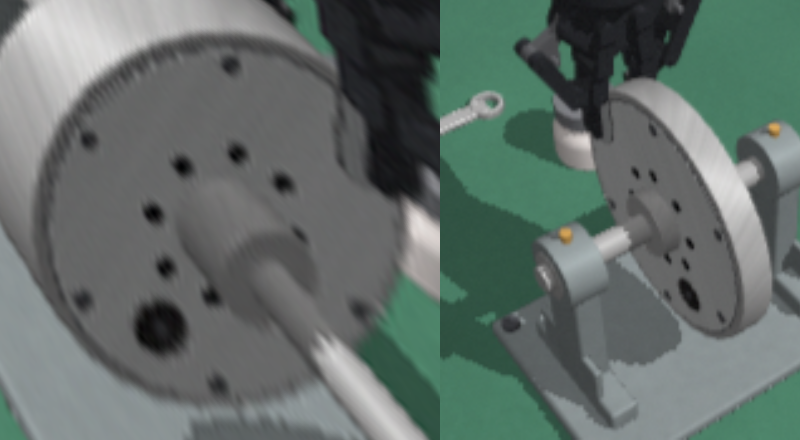

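Call:
{"api": "arm_command", "payload": {"slide": [[0,0,0],[0,0,0],[0,0,0],[0,0,0],[0,0,0]], "turn": [0,0,0,0,0], "grip": [0,0,0,0,0]}}

```text
clock: 6.75
position: [0.5736, -0.0873, 0.1623]
ee_rot: [0.843, 0.538, -0.0, 0.0]
ft_force: [0.3, -0.8, -0.0]
grip_width: 0.964
```

Run:
```python
from ph import *
stat();measure();measure();measure('m6.png');stat()
```

```text
t6.75 TCP stand x,y mm 1.4 -65.7 z 162.3 yaw err deg 0.0 F stand [ 0.6 -0.6 -0. ] grip 0.96
t6.75 plug r=60.5 phi=-176.6 X-3.6 Z-60.4 s=86148 min 32
t6.80 plug r=60.5 phi=179.9 X0.1 Z-60.5 s=84805 min 33
t6.85 plug r=60.3 phi=176.7 X3.5 Z-60.2 s=86130 min 34
t6.90 TCP stand x,y mm 1.4 -65.7 z 162.3 yaw err deg 0.0 F stand [ 0.2 -0.   0.4] grip 1.0
```

Call:
{"api": "arm_command", "payload": {"slide": [[0,0,0],[0,0,0],[0,0,0],[0,0,0],[0,0,0],[0,0,0]], "turn": [0,0,0,0,0,0], "grip": [0,0,0,0,0,0]}}

```text
clock: 7.4
position: [0.5736, -0.0873, 0.1623]
ee_rot: [0.843, 0.538, 0.0, -0.0]
ft_force: [-0.7, 0.5, 0.0]
grip_width: 0.998
```

Run:
```python
from ph import *
stat();measure();measure('m7.png');stat()
```

```text
t7.40 TCP stand x,y mm 1.4 -65.6 z 162.3 yaw err deg -0.0 F stand [-0.8  0.2  0. ] grip 1.0
t7.40 plug r=62.9 phi=161.5 X20.0 Z-59.6 s=59305 min 30
t7.45 plug r=62.9 phi=161.2 X20.2 Z-59.6 s=58943 min 27
t7.50 TCP stand x,y mm 1.4 -65.6 z 162.3 yaw err deg -0.0 F stand [-0.6  0.4  0.4] grip 1.0
```

View pics/m7.png

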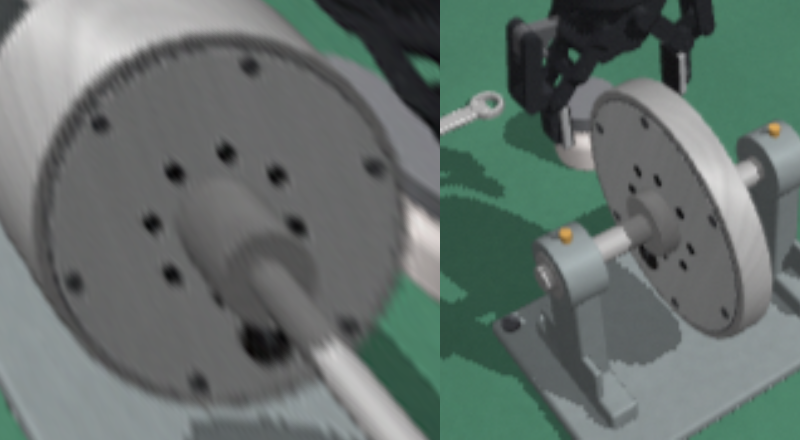

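Call:
{"api": "arm_command", "payload": {"slide": [[0,0,0],[0,0,0],[0,0,0],[0,0,0],[0,0,0],[0,0,0],[0,0,0],[0,0,0],[0,0,0],[0,0,0]], "turn": [0,0,0,0,0,0,0,0,0,0], "grip": [0,0,0,0,0,0,0,0,0,0]}}

```text
clock: 8.33
position: [0.5736, -0.0873, 0.1623]
ee_rot: [0.843, 0.538, 0.0, -0.0]
ft_force: [0.1, -0.7, 0.1]
grip_width: 0.999
```

```bash
cat > bolt.py <<'E'
from ph import *
def bolts(r,plugphi,verbose=True):
    g=cv2.cvtColor(r,cv2.COLOR_BGR2GRAY).astype(np.float32)
    dark=np.clip(cv2.medianBlur(g.astype(np.uint8),41).astype(np.float32)-cv2.GaussianBlur(g,(0,0),1),0,None)
    yy,xx=np.mgrid[:440,:440];out=[]
    for k in range(360):
        pass
    # candidates: for phase p0 in 0..60 step .25 sum darkness at six holes
    best=None
    B=cv2.GaussianBlur(dark,(0,0),4);ps=np.arange(0,60,.25);R=159.5
    sc=[np.sort([B[int(round(224.8-R*np.cos(np.radians(p+60*j)))),int(round(224.2+R*np.sin(np.radians(p+60*j))))] for j in range(6)])[1:5].sum() for p in ps]
    p0=ps[int(np.argmax(sc))];res=[]
    for j in range(6):
        a=np.radians(p0+60*j);u,v=224.2+R*np.sin(a),224.8-R*np.cos(a)
        for _ in range(3):
            w=np.clip(dark-12,0,None)*(np.hypot(xx-u,yy-v)<11);s=w.sum()
            if s<50: break
            u,v=(w*xx).sum()/s,(w*yy).sum()/s
        if s<300: continue
        rr=np.hypot(u-224.2,v-224.8)
        if abs(rr-R)>6: continue
        ang=np.degrees(np.arctan2(u-224.2,224.8-v));res.append((ang%60 if abs(ang%60-p0)<30 else (ang%60-60 if p0<30 else ang%60+60), rr,s))
    if verbose:print('bolt phase',[ (round(a,1),round(b),int(s)) for a,b,s in res],'mean %.2f med %.2f'%(np.mean([x[0] for x in res]),np.median([x[0] for x in res])))
    return res
E
python3 - <<'E'
from bolt import *
stat();measure();measure('m8.png')
im=cv2.imread('pics/r0.png');bolts(im,0)
for m in ['m0','m1','m2','m3','m5','m6','m7','m8']:
    print(m,end=' ');bolts(cv2.imread(f'pics/{m}.png')[:,:440],0)
E
```

```text
t8.33 TCP stand x,y mm 1.4 -65.7 z 162.3 yaw err deg -0.0 F stand [ 0.4 -0.6  0.1] grip 1.0
t8.33 plug r=63.2 phi=159.5 X22.2 Z-59.1 s=52609 min 25
t8.38 plug r=63.1 phi=159.5 X22.1 Z-59.1 s=52484 min 24
bolt phase [(np.float64(11.7), 159, 6823), (np.float64(11.7), 159, 6464), (np.float64(11.2), 160, 5070), (np.float64(11.6), 161, 7680), (np.float64(11.5), 159, 7576), (np.float64(11.6), 159, 8665)] mean 11.55 med 11.62
m0 bolt phase [(np.float64(20.1), 159, 8185), (np.float64(19.8), 159, 6772), (np.float64(20.1), 160, 5856), (np.float64(19.7), 159, 7350), (np.float64(20.0), 159, 9580)] mean 19.95 med 19.99
m1 bolt phase [(np.float64(21.5), 159, 7583), (np.float64(21.4), 160, 6832), (np.float64(21.3), 161, 7843), (np.float64(21.1), 159, 7457), (np.float64(21.4), 160, 8779)] mean 21.38 med 21.44
m2 bolt phase [(np.float64(22.6), 159, 8501), (np.float64(22.4), 160, 7188), (np.float64(22.8), 160, 6389), (np.float64(22.1), 159, 6591)] mean 22.47 med 22.48
m3 bolt phase [(np.float64(22.6), 159, 8640), (np.float64(22.5), 160, 6673), (np.float64(22.8), 160, 6352), (np.float64(22.1), 159, 674
[... 158 characters left out ...]
, (np.float64(2.0), 160, 7602)] mean 2.06 med 2.07
m6 bolt phase [(np.float64(26.6), 159, 7603), (np.float64(26.4), 160, 7134), (np.float64(28.4), 160, 2459), (np.float64(26.7), 160, 6992), (np.float64(26.2), 159, 6377), (np.float64(26.5), 159, 8786)] mean 26.80 med 26.53
m7 bolt phase [(np.float64(9.1), 159, 8198), (np.float64(8.9), 159, 6986), (np.float64(9.3), 159, 5602), (np.float64(9.0), 161, 8285), (np.float64(8.9), 160, 6912), (np.float64(9.0), 159, 8058)] mean 9.04 med 8.98
m8 bolt phase [(np.float64(7.0), 159, 7950), (np.float64(6.7), 159, 6895), (np.float64(7.0), 159, 7429), (np.float64(6.8), 161, 8681), (np.float64(6.5), 159, 6548), (np.float64(6.8), 159, 7594)] mean 6.81 med 6.80
```

View pics/m8.png

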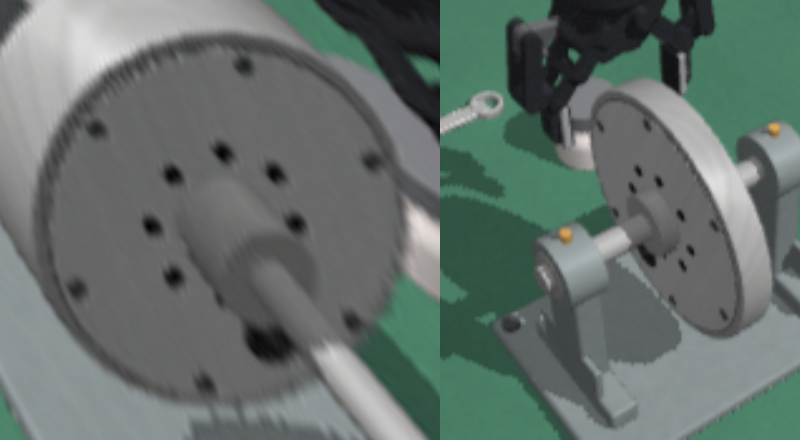

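Call:
{"api": "arm_command", "payload": {"slide": [[0,0,0],[0,0,0],[0,0,0],[0,0,0],[0,0,0],[0,0,0],[0,0,0],[0,0,0],[0,0,0],[0,0,0]], "turn": [0,0,0,0,0,0,0,0,0,0], "grip": [0,0,0,0,0,0,0,0,0,0]}}

```text
clock: 9.27
position: [0.5736, -0.0873, 0.1623]
ee_rot: [0.843, 0.538, 0.0, -0.0]
ft_force: [-0.1, -0.1, 0.6]
grip_width: 0.998
```

```bash
cat > go.py <<'E'
from bolt import *
import sys
def now(name):
    stat();im=manip.camera('scene');t=manip.get_obs()['clock'];r=rect(im)
    cv2.imwrite(f'pics/{name}.png',np.hstack([r,cv2.resize(im[170:345,210:385],(440,440))])[:,:800]);print('t',t);bolts(r,0)
now(sys.argv[1])
E
python3 go.py m9
```

```text
t9.27 TCP stand x,y mm 1.4 -65.7 z 162.3 yaw err deg -0.01 F stand [-0.  -0.1  0.6] grip 1.0
t 9.3167
bolt phase [(np.float64(6.9), 159, 8327), (np.float64(6.7), 159, 6975), (np.float64(7.0), 159, 7296), (np.float64(6.7), 161, 8477), (np.float64(6.5), 160, 6527), (np.float64(6.8), 159, 7653)] mean 6.76 med 6.75
```

Call:
{"api": "arm_command", "payload": {"slide": [[0,0,0],[0,0,0],[0,0,0],[0,0,0],[0,0,0],[0,0,0],[0,0,0],[0,0,0],[0,0,0],[0,0,0]], "turn": [0,0,0,0,0,0,0,0,0,0], "grip": [0,0,0,0,0,0,0,0,0,0]}}

```text
clock: 10.15
position: [0.5736, -0.0873, 0.1623]
ee_rot: [0.843, 0.538, 0.0, -0.0]
ft_force: [-0.6, 0.5, -0.4]
grip_width: 1.002
```

```bash
python3 go.py m10
```

```text
t10.15 TCP stand x,y mm 1.4 -65.6 z 162.3 yaw err deg -0.0 F stand [-0.8  0.2 -0.4] grip 1.0
t 10.2
bolt phase [(np.float64(6.9), 159, 8328), (np.float64(6.7), 159, 7136), (np.float64(7.0), 159, 7247), (np.float64(6.7), 160, 8295), (np.float64(6.5), 160, 6589), (np.float64(6.8), 159, 7821)] mean 6.77 med 6.76
```

The wheel stops at 112.5° on one side and 156.8° on the other, so bottom should be near 134.6°. The first roll came from much further up. I'll repeat that side from a release angle like the second one to confirm it.

Call:
{"api": "arm_command", "payload": {"slide": [[0,0,0],[0,0,0],[0,0,0],[0,0,0],[0,0,0],[0,0,0],[0,0,0]], "turn": [0,0,0,0,0,0,0], "grip": [1,1,1,1,1,1,1]}}

```text
clock: 10.78
position: [0.5734, -0.0873, 0.1623]
ee_rot: [0.843, 0.538, -0.0, -0.0]
ft_force: [-2.1, 0.5, 2.0]
grip_width: 0.277
```

Call:
{"api": "arm_command", "payload": {"slide": [[4.7,0,-6.1],[5.3,0,-5.6],[5.8,0,-5.1],[6.2,0,-4.5],[6.6,0,-3.9],[7,0,-3.2],[7.2,0,-2.5],[7.5,0,-1.8],[7.6,0,-1.1],[7.7,0,-0.4]], "turn": [0,0,0,0,0,0,0,0,0,0], "grip": [1,1,1,1,1,1,1,1,1,1]}}

```text
clock: 11.62
position: [0.6011, -0.0279, 0.1971]
ee_rot: [0.843, 0.538, -0.0, 0.0]
ft_force: [-3.6, -5.1, -2.5]
grip_width: 0.278
```

Call:
{"api": "arm_command", "payload": {"slide": [[7.7,0,0.4],[7.6,0,1.1],[7.5,0,1.8],[7.2,0,2.5],[7,0,3.2],[6.6,0,3.9],[6.2,0,4.5],[5.8,0,5.1],[5.3,0,5.6],[4.7,0,6.1]], "turn": [0,0,0,0,0,0,0,0,0,0], "grip": [1,1,1,1,1,1,1,1,1,1]}}

```text
clock: 12.45
position: [0.6297, 0.0333, 0.1642]
ee_rot: [0.843, 0.538, 0.001, -0.0]
ft_force: [-5.7, -0.3, 8.5]
grip_width: 0.274
```

```bash
python3 go.py m11
```

```text
t12.45 TCP stand x,y mm 1.4 67.4 z 164.2 yaw err deg 0.05 F stand [-5.  -2.7  8.5] grip 0.27
t 12.5
bolt phase [(np.float64(27.9), 159, 8074), (np.float64(27.9), 161, 8248), (np.float64(29.3), 161, 3633), (np.float64(28.1), 160, 6386), (np.float64(27.6), 159, 6898)] mean 28.17 med 27.93
```

View pics/m11.png

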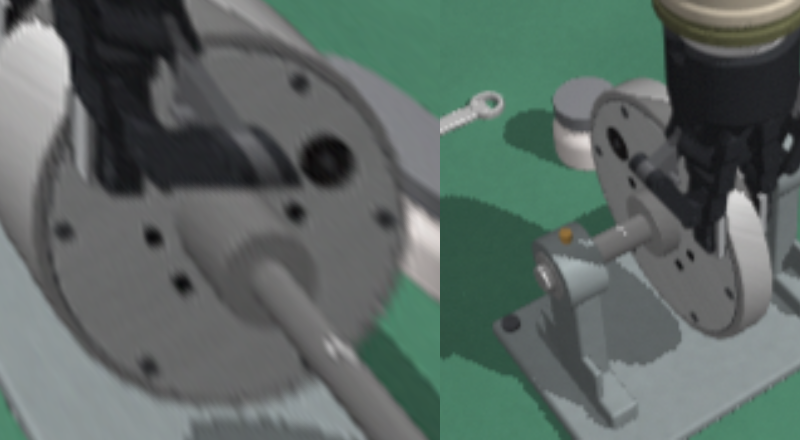

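Call:
{"api": "arm_command", "payload": {"slide": [[0,0,0],[0,0,0],[0,0,0],[0,0,0],[0,0,0],[0,0,0],[0,0,0],[0,0,0],[0,0,0],[0,0,0]], "turn": [0,0,0,0,0,0,0,0,0,0], "grip": [0,0,0,0,0,0,0,0,0,0]}}

```text
clock: 13.33
position: [0.6288, 0.0317, 0.1623]
ee_rot: [0.843, 0.538, 0.0, -0.0]
ft_force: [0.7, 0.2, -0.4]
grip_width: 1.004
```

Call:
{"api": "arm_command", "payload": {"slide": [[0,0,0],[0,0,0],[0,0,0],[0,0,0],[0,0,0],[0,0,0],[0,0,0],[0,0,0],[0,0,0],[0,0,0]], "turn": [0,0,0,0,0,0,0,0,0,0], "grip": [0,0,0,0,0,0,0,0,0,0]}}

```text
clock: 14.17
position: [0.6288, 0.0317, 0.1623]
ee_rot: [0.843, 0.538, 0.0, -0.0]
ft_force: [0.9, 0.1, -0.8]
grip_width: 0.998
```

```bash
python3 go.py m12
```

```text
t14.17 TCP stand x,y mm 1.4 65.6 z 162.3 yaw err deg -0.0 F stand [ 0.8  0.4 -0.8] grip 1.0
t 14.2167
bolt phase [(np.float64(22.3), 160, 8347), (np.float64(22.0), 159, 7121), (np.float64(22.4), 160, 7273), (np.float64(21.9), 159, 6454)] mean 22.17 med 22.20
```

Call:
{"api": "arm_command", "payload": {"slide": [[0,0,0],[0,0,0],[0,0,0],[0,0,0],[0,0,0],[0,0,0],[0,0,0],[0,0,0],[0,0,0],[0,0,0]], "turn": [0,0,0,0,0,0,0,0,0,0], "grip": [0,0,0,0,0,0,0,0,0,0]}}

```text
clock: 15.05
position: [0.6289, 0.0317, 0.1623]
ee_rot: [0.843, 0.538, 0.0, -0.0]
ft_force: [-0.2, -0.4, -0.9]
grip_width: 0.995
```

Call:
{"api": "arm_command", "payload": {"slide": [[0,0,0],[0,0,0],[0,0,0],[0,0,0],[0,0,0]], "turn": [0,0,0,0,0], "grip": [0,0,0,0,0]}}

```text
clock: 15.47
position: [0.6289, 0.0317, 0.1623]
ee_rot: [0.843, 0.538, 0.0, -0.0]
ft_force: [0.0, 0.6, 0.5]
grip_width: 1.002
```

```bash
python3 go.py m13
python3 - <<'E'
from ph import *
measure()
E
```

```text
t15.47 TCP stand x,y mm 1.4 65.5 z 162.3 yaw err deg -0.01 F stand [-0.2  0.5  0.5] grip 1.0
t 15.5167
bolt phase [(np.float64(22.5), 159, 8235), (np.float64(22.3), 160, 7127), (np.float64(22.8), 160, 6510), (np.float64(22.1), 159, 6786)] mean 22.43 med 22.41
t15.52 plug r=57.9 phi=112.5 X53.5 Z-22.2 s=107655 min 26
```

View pics/m13.png

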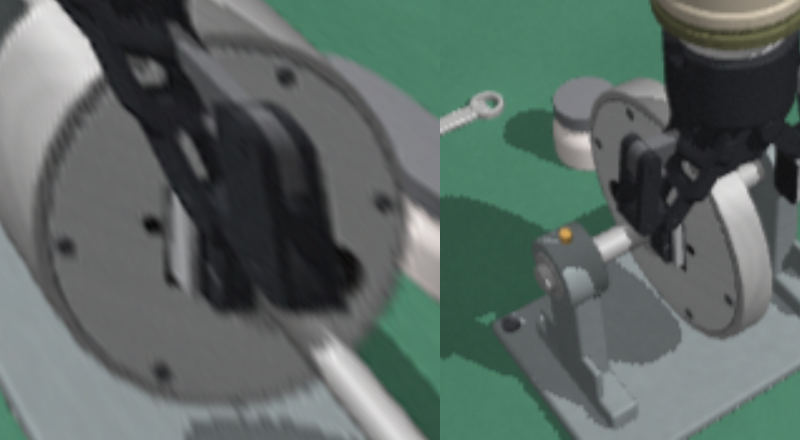

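The repeat gives 112.45°, the same stop. Bottom is therefore at plug 134.6°, bolt phase 44.6, which is +22.15° from here. I'll carry the open fingers over to +33°, so that the hold ends at about 55° and leaves the top free.

Call:
{"api": "arm_command", "payload": {"slide": [[-10,0,-11.7],[-12,0,-9.6],[-13.6,0,-7.1],[-14.7,0,-4.3],[-15.3,0,-1.5],[-15.3,0,1.5],[-14.7,0,4.3],[-13.6,0,7.1],[0,0,0],[0,0,0]], "turn": [0,0,0,0,0,0,0,0,0,0], "grip": [0,0,0,0,0,0,0,0,0,0]}}

```text
clock: 16.4
position: [0.5821, -0.068, 0.1827]
ee_rot: [0.843, 0.537, -0.001, -0.0]
ft_force: [1.1, 1.0, 1.5]
grip_width: 1.001
```

Call:
{"api": "arm_command", "payload": {"slide": [[0,0,0],[0,0,0],[0,0,0],[0,0,0],[0,0,0],[0,0,0],[0,0,0],[0,0,0]], "turn": [0,0,0,0,0,0,0,0], "grip": [1,1,1,1,1,1,1,1], "newtons": 40}}

```text
clock: 17.07
position: [0.5829, -0.067, 0.1836]
ee_rot: [0.843, 0.538, 0.0, -0.0]
ft_force: [-2.3, 1.4, 0.9]
grip_width: 0.272
```

```bash
python3 go.py m14
python3 - <<'E'
import numpy as np
r=80;a=np.radians(33+22.15*np.arange(7)/6);p=np.c_[-r*np.sin(a),r*np.cos(a)]
print([[round(x,1),0,round(-z,1)] for x,z in np.diff(p,axis=0).tolist()],p)
E
```

```text
t17.07 TCP stand x,y mm 1.2 -43.3 z 183.6 yaw err deg 0.01 F stand [-2.7  0.3  0.9] grip 0.27
t 17.1167
bolt phase [(np.float64(22.5), 159, 7384), (np.float64(22.8), 160, 6584), (np.float64(22.8), 160, 6145), (np.float64(22.3), 158, 6775), (np.float64(22.5), 159, 9322)] mean 22.58 med 22.54
[[-4.2, 0, 2.9], [-4.0, 0, 3.2], [-3.8, 0, 3.5], [-3.6, 0, 3.7], [-3.3, 0, 3.9], [-3.1, 0, 4.1]] [[-43.5711228   67.09364544]
 [-47.80068217  64.14900455]
 [-51.83186809  60.93814446]
 [-55.64795109  57.47439029]
 [-59.23309438  53.77211666]
 [-62.57241956  49.84668806]
 [-65.6520684   45.71439505]]
```

Call:
{"api": "arm_command", "payload": {"slide": [[-4.2,0,2.9],[-4,0,3.2],[-3.8,0,3.5],[-3.6,0,3.7],[-3.3,0,3.9],[-3.1,0,4.1],[0,0,0],[0,0,0],[0,0,0],[0,0,0]], "turn": [0,0,0,0,0,0,0,0,0,0], "grip": [1,1,1,1,1,1,1,1,1,1]}}

```text
clock: 17.95
position: [0.5734, -0.0873, 0.1623]
ee_rot: [0.843, 0.538, -0.0, -0.0]
ft_force: [-4.4, 2.1, 3.6]
grip_width: 0.28
```

```bash
python3 go.py m15; python3 -c "
from ph import *
measure()"
```

```text
t17.95 TCP stand x,y mm 1.2 -65.7 z 162.3 yaw err deg -0.0 F stand [-4.9  0.   3.6] grip 0.28
t 18.0
bolt phase [(np.float64(43.2), 158, 4810), (np.float64(43.0), 160, 7458), (np.float64(43.3), 160, 7844), (np.float64(43.2), 161, 6795), (np.float64(42.6), 159, 7707), (np.float64(43.1), 159, 8268)] mean 43.06 med 43.14
t18.00 plug r=63.7 phi=127.0 X50.8 Z-38.4 s=22376 min 16
```

View pics/m15.png

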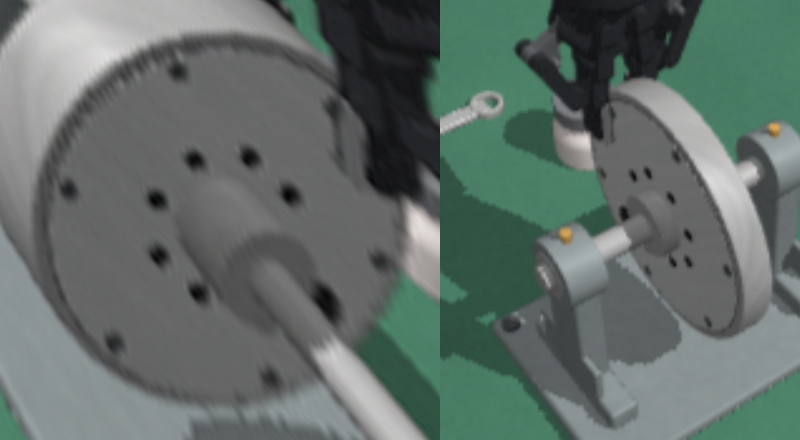

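Bolt phase is 43.1 (plug mostly behind the shaft). It needs 1.5° more.

Call:
{"api": "arm_command", "payload": {"slide": [[-0.7,0,0.9],[-0.6,0,0.9],[0,0,0],[0,0,0],[0,0,0],[0,0,0]], "turn": [0,0,0,0,0,0], "grip": [1,1,1,1,1,1]}}

```text
clock: 18.55
position: [0.573, -0.0882, 0.1608]
ee_rot: [0.843, 0.538, 0.0, -0.0]
ft_force: [-6.1, 1.5, 6.4]
grip_width: 0.277
```

```bash
python3 go.py m16
```

```text
t18.55 TCP stand x,y mm 1.2 -66.7 z 160.8 yaw err deg 0.0 F stand [-6.2 -1.2  6.4] grip 0.28
t 18.6
bolt phase [(np.float64(44.4), 158, 4768), (np.float64(44.2), 159, 7599), (np.float64(44.4), 161, 6836), (np.float64(44.6), 160, 6157), (np.float64(44.2), 159, 7192), (np.float64(44.4), 159, 8826)] mean 44.35 med 44.39
```

Call:
{"api": "arm_command", "payload": {"slide": [[-0.2,0,0.2],[0,0,0],[0,0,0],[0,0,0],[0,0,0],[0,0,0],[0,0,0],[0,0,0],[0,0,0],[0,0,0]], "turn": [0,0,0,0,0,0,0,0,0,0], "grip": [1,1,1,1,1,1,1,1,1,1]}}

```text
clock: 19.43
position: [0.573, -0.0883, 0.1607]
ee_rot: [0.843, 0.538, 0.0, -0.0]
ft_force: [-5.8, 2.5, 8.9]
grip_width: 0.277
```

```bash
python3 go.py m17; python3 -c "
from h import *
im=manip.camera('scene');cv2.imwrite('pics/sceneF.png',im)
for t in ['crank_pin_c','spanner_c','grease_jar_c']:
    for r in manip.tip_of(t,'scene')[:1]: print(t,r['score'],cam2w('scene',r['xyz']).round(3))
"
```

```text
t19.43 TCP stand x,y mm 1.2 -66.8 z 160.7 yaw err deg 0.01 F stand [-6.3 -0.2  8.9] grip 0.28
t 19.4833
bolt phase [(np.float64(44.4), 158, 4825), (np.float64(44.1), 159, 7426), (np.float64(44.6), 161, 6985), (np.float64(44.5), 160, 6056), (np.float64(44.1), 159, 7265), (np.float64(44.5), 159, 8307)] mean 44.37 med 44.44
crank_pin_c 0.65 [0.706 0.154 0.037]
spanner_c 0.59 [ 0.507 -0.339  0.006]
grease_jar_c 0.65 [ 0.464 -0.201  0.033]
```

View pics/sceneF.png

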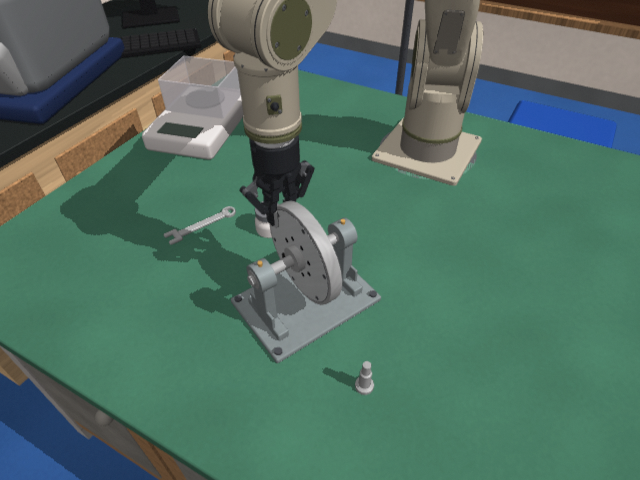

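The wheel is held still about 0.2° from the midpoint. The jar (267,220), spanner (200,225) and pin (365,378) are where they were, so I'm handing in.

```bash
python3 -c "
from h import *
stat();print(manip.hand_in())"
```

```text
t19.68 TCP stand x,y mm 1.2 -66.8 z 160.7 yaw err deg 0.01 F stand [-6.9 -0.1  7. ] grip 0.28
the job is handed in; nothing more can be done
None
```

The wheel is gripped and held still with its heavy side straight down, as near as I can measure (about 0.2°). I handed the job in at 19.7 s, still holding.

- **Finding the heavy side:** The wheel was already rolling when I started, and it came to rest with the plug at 112.5°. I turned it past bottom and let go, and it rolled back to 156.8°. A repeat on the first side, let go equally far up, stopped at 112.45°. Halfway between puts the heavy side down at a plug angle of 134.6°; the wheel stops about 22° short of bottom on either side.
- **Holding it:** I turned the wheel there and gripped its edge with 40 N, about 55° round from the top on the stand's -y side, so the top is free for the crank pin.
- **Last checks:** The cover bolts put the plug at 134.4°, unchanged over the last 0.9 s. The shaft mostly hides the plug in this position, so its own direct reading was unreliable (127.0° before the last small turn, when the bolts gave 133.1°) and I relied on the bolts. The force at the wrist is about 10 N. The crank pin, spanner and grease jar have not moved, within the camera's accuracy.

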